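Set the coffee grinder from the coarse side and flip its sign

ROBOT

A 6-joint arm with a two-finger parallel gripper is mounted at the origin on a cart in front of the work surface, level with it; the furniture and walls round the work are solid. World frame = base frame: x ahead of the robot, y to its left, z up, the work surface at z = 0. Lengths are in m, angles in rad, forces in N, time in s.
With the tool pointing down it reaches from about 0.25 to 0.775 m from the base axis. Payload 4 kg.
Tool frame: the origin (TCP) lies at the centre of the arm's flange, where the gripper is bolted on; the fingertips stand 199 mm ahead of it and the grasp point (between the pads) lies 180 mm ahead of it (robot.tcp_to_tips is the z of the fingertips in the tool frame, in m); z points along the fingers, y is the line along which they close (so a half turn about z gives the same grasp; the last joint's range is limited). The gripper opens to 94 mm and grips with 3 to 60 N. Pads are 16 mm wide; open, the fingers measure 119 mm over their backs; the gripper's body (75 mm by 177 mm) begins 78 mm behind the grasp point.
Start: joints at [1.054, 0.087, 1.371, -0, 1.684, -0.103], TCP at [0.221, 0.504, 0.405] pointing down, gripper open.
Joint ranges: [-3.1, 3.1], [-0.76, 2.03], [0.27, 2.55], [-1.08, 4.22], [0.17, 2.65], [-2.57, 2.57]. Speed limits (rad/s): [2.79, 2.79, 3.14, 3.14, 3.14, 3.14].

INTERFACE

Orientations are given as [roll, pitch, yaw] about the fixed x, y, z axes, in that order (R = Rz(yaw) Ry(pitch) Rx(roll)).
In Python, from bench import robot gives the robot as it stands.
- The arm moves only by the tool play_rows, never from a script. Its arguments are lists of equal length, an entry for each row: "translation": the shift along the tool's x, y, z scaled (see below), a list of three; "twist": the turn, a rotation vector about the tool's x, y, z scaled (see below), a list of three; "gripper": the opening, from -1 (shut) to 1 (fully open). A call has 1 to 8 rows; each row shifts and turns the commanded pose from where the row before left it, along the tool's axes as they then stand; what a row does not reach is not made up. The controller multiplies each number of a shift by 0.04 m and each number of a turn by 0.1 rad. A row lasts 1/10 s, in which the tool goes at most 50 mm and 8.59 degrees, less where a joint would pass 70% of its speed; a pose out of reach is approached as far as the arm can. A call with a number of a shift or a turn outside -1 to 1 is refused whole. A call with a gripper value outside its range is refused whole. The fingers move at their own pace and stop on an object; the grip force is fixed at half the most. Time passes only in rows, so rows that do not move let the fingers close. It gives the time, the measured TCP pose, the force, the opening and the grip force at its end, in the units of the state.
- robot.get_obs(): the state, without advancing time (a new reading comes with each control period).
- robot.snapshot(name): name is "side" or "top" or "wrist"; returns the picture (384x512x3 uint8, red, green, blue); there is no depth.
- robot.camera_model(name): a dict with "camera_matrix" (3x3 intrinsics, pixels), "rvec" (rotation vector, rad) and "tvec" (3), from world to camera coordinates, as OpenCV has them. Camera axes: x right, y down, z forward; pixel columns grow to the right and rows downward; lengths in m; the calibration is good to about 2 mm. A picture is of the moment at which its call begins: read the wrist's pose just before it. camera_model takes no time and is no camera call; for the wrist camera it gives the pose at the moment of the call.
- robot.close_job(): hands the job in; it is judged then, once.
Trained networks look in the newest picture that a camera, given by its name, has taken for a name from the list of things; names that differ only in an ending like _2 or _b are one class to them, and where a whole thing is asked for, a point or a joint stands for the part that bears it (a point fixed in the world has none). Each returns a list of dicts, best first, with "score" (0 to 1); they miss things now and then, are a little off and sometimes report something else, mostly with a low value. They report only what shows in the picture. A call takes as long as a camera call. They do not tell look-alikes from the thing itself.
- robot.recognise(name, camera): "centre" ([x, y, z] in m, in world coordinates, good to about 4 mm: the middle of the surface that is visible of it).
- robot.spot_point(name, camera): "centre" ([x, y, z] in m, in world coordinates, good to about 4 mm: a listed point, or the origin of a listed thing).
The state is a dict: "time": time; "joint_positions": joint angles; "qvel": joint speeds; "joint_torque": joint torques, N m; "tool_pos": TCP position; "ee_rot": TCP orientation; "wrist_force": force on the tool from outside, world axes, zero at the start; "wrist_torque": the same for the moment, N m; "width": finger opening in m; "finger_force": force on a finger pad.
Only numpy, scipy, OpenCV 4.12 (cv2) and the standard library are available. Lean on these libraries where they do the work, as an engineer would, in place of code of your own. Each camera call takes 0.05 s, during which the arm holds its last target. There are 200 camera calls.

TASK

The coffee grinder's adjuster has play, so its setting must be approached from the coarse side: turn the knob anticlockwise until the pointer is clearly past the red tab on the coarse side, then turn it clockwise until the pointer stands at the red tab, and let go with the play still taken up in that clockwise direction. Then turn the pivoted sign beside it half a turn, so that its green face squarely replaces the red one at the front. Leave the mug, the teaspoon and the spice jar where they are.

Things in the scene. Friction and masses are not known exactly. Their poses are not given: they have to be found in the camera images.
- grinder: Fixed small coffee grinder: dark round housing 120 mm across, on top a white scale ring 136 mm across whose upper face is at z = 107 mm, with black ticks every 0.15 rad; a grounds drawer at its front (local -x, roughly towards the robot) and a clear bean hopper 92 mm tall behind it. Origin: on its axis, on the worktop; z up. Large brown dots mark the coarse end, small dots the fine end; clockwise from above is finer
- pointer_tip (a point): Tip of the black pointer on the aluminium collar, 58 mm from the grinder's axis, 114.5 mm above the worktop. The collar (84 mm across, top at z = 117.5 mm) turns about the grinder's vertical axis with friction of 0.08 N m and stays where it is left. It is turned only through the knob
- tab_mark (a point): Point on the line from the grinder's axis to the red tab (8 mm wide, clipped on the rim of the scale ring), 58 mm from the axis and 114.5 mm above the worktop: when the pointer is exactly at the tab, pointer_tip and this point coincide. At the start the pointer stands 0.3 to 0.9 rad past the tab on the fine (clockwise) side
- tab: The red tab; its origin lies on the grinder's axis at worktop height, the tab is on its own -x side, z up; so its own +y side is the fine (clockwise) side and its -y side the coarse side
- knob_grip (a point): Centre of the knob's upright bar grip, on the grinder's axis, 145.5 mm above the worktop. The black bar is 60 mm long (along this point's x axis), 22 mm wide (y) and 40 mm high, from z = 123.5 to 163.5 mm, over a hub 56 mm across whose top is at z = 125.5 mm. Grip it across its width from above
- knob (a joint): Free play between knob and collar, 0 to 0.30 rad, the knob's angle relative to the collar, growing clockwise from above. Within the play the collar stands still. At 0 the knob bears on the collar in the anticlockwise (coarser) sense, at 0.30 in the clockwise (finer) sense and then drives it 1 to 1. Play taken up from the coarse side means near 0.30. Starts anywhere
- sign_stand: Fixed foot of the sign, 75 x 95 x 14 mm (x, y, z) with a post; origin on the worktop under the post; its front is its local -x side, roughly towards the robot
- sign_top (a point): Middle of the upper edge of the sign, on its vertical pivot, 136 mm above the worktop. The sign is an upright plate 90 mm wide (along this point's y axis), 68 mm high (z = 68 to 136 mm) and 10 mm thick (x), with a red face (white bar) on its -x side and a green face (white disc) on its +x side. The edge can be pinched from above
- sign (a joint): Sign angle about the vertical pivot, rad, growing anticlockwise from above; 0: the red face is squarely at the front of the foot (starts within 0.25 of it); +3.14 or -3.14: the green face is squarely at the front. Turns freely either way to 3.8, light friction (0.02 N m), stays where it is left
- mug: Loose white mug with handle, 82 x 112 x 94 mm, a bystander; origin centre of its underside
- teaspoon: Loose teaspoon with a red handle, 132 x 26 x 11 mm lying flat, a bystander; origin under its middle
- spice_jar: Loose spice jar with a red cap, 45 mm across, 106 mm tall, a bystander; origin centre of its underside
Not all that is in view belongs to the job. What is shaped like the sign_stand but blue or pink is not meant.

How it is judged:
On the way, in this order (a step that is already met when the one before it is completed fails the run):
1. the pointer has been turned back past the red tab to its coarse side by at least 8 mm at the tip (y of pointer_tip in the frame of tab below -0.008 m and x of pointer_tip in the frame of tab below 0 m), for 0.05 s.
2. the pointer stands within 4.5 mm of the tab's line with the play taken up clockwise and the knob let go (horizontal distance between pointer_tip and tab_mark below 0.0045 m and value of joint knob above 0.21 rad and contact force between the fingers and grinder below 0.1 N), for 0.2 s.
3. the sign has been turned half a turn, to within 0.25 rad, green face to the front ((value of joint sign between 2.89 and 3.39 rad or value of joint sign between -3.39 and -2.89 rad)), for 0.1 s.
At the end, for the whole second after the job is handed in: The pointer tip is within 4.5 mm of the red tab's line with the play taken up clockwise (joint knob above 0.21 of 0.30 rad), and the sign shows its green face at the front within 0.25 rad of square (horizontal distance between pointer_tip and tab_mark below 0.0045 m and value of joint knob above 0.21 rad and (value of joint sign between 2.89 and 3.39 rad or value of joint sign between -3.39 and -2.89 rad)); the robot touches nothing.
It fails at once if the mug, the teaspoon or the spice jar is moved more than 30 mm (distance of any of mug, teaspoon, spice_jar from where it was at the start of the episode above 0.03 m).
It also fails if it takes over 67 s, if anything falls off the work surface, if the arm or the gripper's body presses on something with over 40 N, if the wrist force passes 120 N, or if a joint passes its speed limit or range.

## Working session

There is one attempt and no reset: what is moved stays moved. The work goes in short steps, Python scripts to look and compute and a tool call to move; the robot and the scene stay as the last step left them, time stands still between calls to the robot, and variables do not carry over. Pictures are saved under pics/ and viewed, at most 10 in all, crops included, and the job is handed in when it is done.

Besides the shell and the picture viewer there is one more tool, called after ">>>" as name(argument=value, ...), one argument or row to a line, values as JSON. play_rows: Moves the arm, as the interface text tells. Its arguments: {"type":"object","properties":{"translation":{"type":"array","items":{"type":"array","items":{"type":"number","minimum":-1,"maximum":1}}},"twist":{"type":"array","items":{"type":"array","items":{"type":"number","minimum":-1,"maximum":1}}},"gripper":{"type":"array","items":{"type":"number"}}},"required":["translation","twist","gripper"]}

```bash
mkdir -p pics
cat > h.py <<'E'
import numpy as np, cv2
from bench import robot
from scipy.spatial.transform import Rotation as R
def snap(c,f=None):
    m=robot.camera_model(c); im=robot.snapshot(c)
    if f: cv2.imwrite('pics/'+f,im[:,:,::-1])
    return im,m
def ray(m,px,z=None):
    K=np.array(m['camera_matrix']);Rm=R.from_rotvec(np.ravel(m['rvec'])).as_matrix();t=np.ravel(m['tvec'])
    o=-Rm.T@t; d=Rm.T@np.linalg.inv(K)@[px[0],px[1],1]
    return o+d*(z-o[2])/d[2]
def proj(m,p):
    return cv2.projectPoints(np.array(p,float).reshape(-1,3),np.array(m['rvec'],float),np.array(m['tvec'],float),np.array(m['camera_matrix'],float),None)[0].reshape(-1,2)
E
python3 - <<'E'
from h import *
o=robot.get_obs();print(o['time'],o['tool_pos'],o['ee_rot'])
ims=[]
for c in ['top','side']:
    im,m=snap(c,c+'0.png');ims.append(im)
    for n in ['grinder','knob_grip','pointer_tip','tab_mark','sign_stand','sign_top','mug','teaspoon','spice_jar']:
        for d in robot.spot_point(n,c)[:3]:print(c,n,np.round(d['centre'],3),round(d['score'],2),np.round(proj(m,d['centre'])[0]))
cv2.imwrite('pics/both.png',cv2.resize(np.vstack(ims),(512,768))[:,:,::-1][:600] if 0 else cv2.resize(np.hstack(ims),(800,300),interpolation=cv2.INTER_AREA)[:,:,::-1])
E
```

```text
0.0 [0.22109253 0.50347595 0.40351753] [-3.13940289e+00 -1.99255474e-04  2.72781287e+00]
top grinder [ 0.61  -0.012  0.002] 0.57 [157. 177.]
top knob_grip [ 0.611 -0.013  0.143] 0.86 [147. 167.]
top knob_grip [ 0.61  -0.011  0.005] 0.3 [157. 177.]
top pointer_tip [0.557 0.012 0.112] 0.77 [141. 188.]
top sign_stand [ 0.48  -0.295  0.002] 0.72 [247. 215.]
top sign_stand [ 0.584 -0.178 -0.001] 0.63 [210. 184.]
top sign_stand [ 0.324 -0.624 -0.002] 0.59 [354. 262.]
top sign_top [ 0.478 -0.293  0.139] 0.76 [246. 211.]
top sign_top [ 0.581 -0.178  0.13 ] 0.68 [205. 177.]
top sign_top [ 0.324 -0.627  0.134] 0.44 [367. 263.]
top mug [ 0.744 -0.192  0.003] 0.74 [213. 135.]
top teaspoon [ 0.433 -0.094  0.004] 0.66 [183. 232.]
top spice_jar [ 0.66  -0.324 -0.004] 0.69 [255. 159.]
top spice_jar [ 0.612 -0.011  0.003] 0.67 [157. 176.]
side grinder [ 0.608 -0.016 -0.002] 0.91 [205. 267.]
side grinder [ 0.747 -0.191  0.002] 0.31 [191. 212.]
side knob_grip [ 0.606 -0.007  0.142] 0.58 [199. 251.]
side pointer_tip [0.558 0.011 0.114] 0.82 [212. 266.]
side sign_stand [ 0.481 -0.297 -0.   ] 0.96 [270. 213.]
side sign_stand [ 0.586 -0.176  0.002] 0.79 [230. 230.]
side sign_stand [ 0.327 -0.63  -0.001] 0.59 [335. 161.]
side sign_top [ 0.326 -0.623  0.134] 0.58 [341. 139.]
side sign_top [ 0.484 -0.297  0.131] 0.57 [271. 193.]
side sign_top [ 0.584 -0.177  0.129] 0.47 [229. 211.]
side mug [ 0.748 -0.192  0.002] 0.63 [191. 212.]
side teaspoon [ 0.434 -0.092  0.002] 0.63 [262. 266.]
side spice_jar [ 0.654 -0.323  0.001] 0.64 [230. 193.]
```

View pics/top0.png

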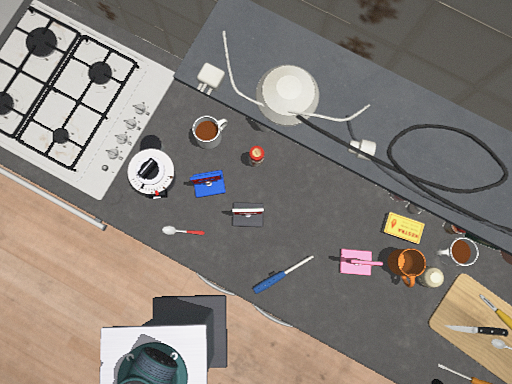

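View pics/side0.png

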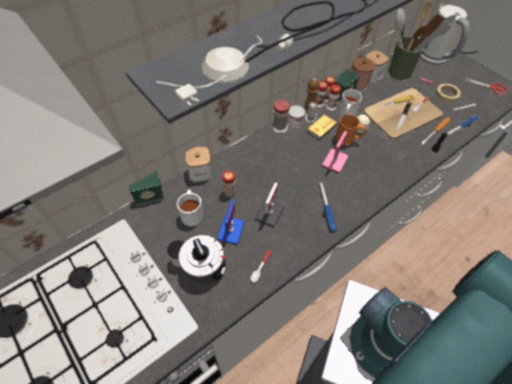

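Run:
```python
import cv2,numpy as np
a=cv2.imread('pics/top0.png');b=cv2.imread('pics/side0.png')
f=lambda i,x,y,w,h:cv2.resize(i[y:y+h,x:x+w],(400,300),interpolation=cv2.INTER_CUBIC)
g=np.vstack([np.hstack([f(a,115,143,64,48+0),f(b,165,225,80,60)]),np.hstack([f(a,220,190,64,48),f(b,230,170,80,60)])])
cv2.imwrite('pics/crop1.png',g)
```

```text
(no output)
```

View pics/crop1.png

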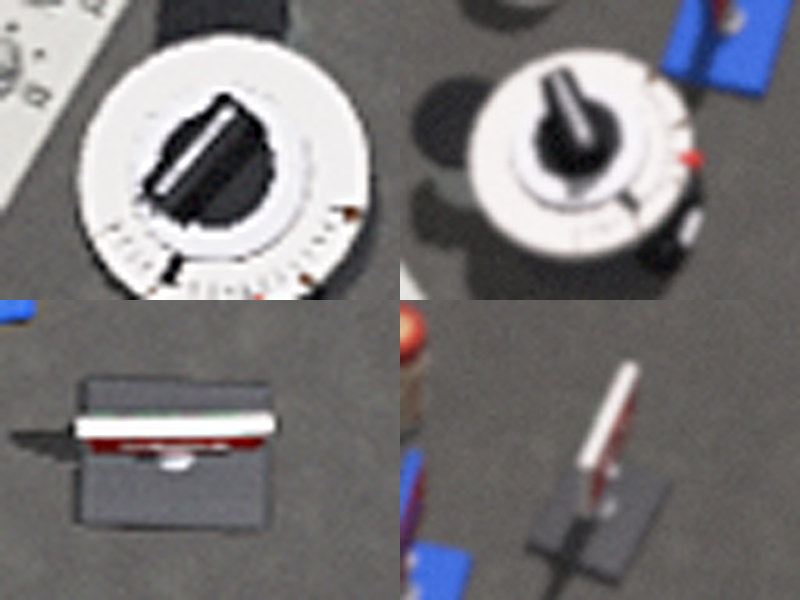

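Three sign look-alikes in the top view: blue (208,184), dark grey (248,214) and pink (356,262). The grey one is the one meant, because blue and pink are ruled out, and the crop confirms a grey foot with the red face at the front. On the grinder, the black pointer sits left (clockwise) of the red tab at about (156,191).

Run:
```python
from h import *
m=robot.camera_model('top')
c=lambda x,y:(115+x/6.25-.0,143+y/6.25)
# bar long edges ends (white stripe) 
a=ray(m,c(160,190),.1635);b=ray(m,c(232,108),.1635);print('bar',a,b,np.arctan2(*(b-a)[1::-1]))
print('tab',ray(m,c(258,298),.11),'ptr',ray(m,c(170,282),.1145))
s=lambda x,y:(220+x/6.25,190+(y-300)/6.25)
p=ray(m,s(76,428),.136);q=ray(m,s(274,422),.136);print('sign edge',p,q,(p+q)/2,np.arctan2(*(p-q)[1::-1]))
p=ray(m,s(80,526),.014);q=ray(m,s(270,526),.014);print('foot',p,q,np.arctan2(*(p-q)[1::-1]))
o=robot.get_obs();print(R.from_euler('xyz',o['ee_rot']).as_matrix(), robot.tcp_to_tips)
w=robot.camera_model('wrist');Rm=R.from_rotvec(np.ravel(w['rvec'])).as_matrix();print('wristcam',-Rm.T@np.ravel(w['tvec']),Rm[2],w['camera_matrix'])
```

```text
bar [0.59016871 0.0011841  0.1635    ] [ 0.62696597 -0.03092933  0.1635    ] -0.7175329209748689
tab [ 0.54842544 -0.03172606  0.11      ] ptr [0.5563797  0.00823054 0.1145    ]
sign edge [ 0.48133201 -0.25241841  0.136     ] [ 0.48153674 -0.3424525   0.136     ] [ 0.48143438 -0.29743545  0.136     ] 1.5730703086637705
foot [ 0.44560737 -0.24936571  0.014     ] [ 0.44292283 -0.34381366  0.014     ] 1.5423804647027568
[[-9.15587121e-01  4.02119661e-01  4.43470845e-05]
 [ 4.02119664e-01  9.15587114e-01  1.15293514e-04]
 [ 5.75816982e-06  1.23394092e-04 -9.99999992e-01]] 0.1992
wristcam [0.14604418 0.53481078 0.38609097] [ 0.25401196 -0.11091365 -0.96082053] [[289.56832091   0.         252.05791245]
 [  0.         289.56832091 192.85038435]
 [  0.           0.           1.        ]]
```

>>> play_rows(
  translation=[
    [-0.88,-0.49,0],
    [-0.88,-0.49,0],
    [-0.88,-0.49,0],
    [-0.88,-0.49,0],
    [-0.88,-0.49,0],
    [-0.88,-0.49,0],
    [-0.88,-0.49,0],
    [-0.88,-0.49,0],
  ],
  twist=[
    [0,0,0],
    [0,0,0],
    [0,0,0],
    [0,0,0],
    [0,0,0],
    [0,0,0],
    [0,0,0],
    [0,0,0],
  ],
  gripper=[1,1,1,1,1,1,1,1],
)

```text
time: 1.8
tool_pos: [0.4166, 0.2453, 0.405]
ee_rot: [3.141, 0.0, 2.728]
wrist_force: [-0.0, -0.3, 0.4]
width: 0.0936
finger_force: 0.0
```

>>> play_rows(
  translation=[
    [-0.88,-0.49,0],
    [-0.88,-0.49,0],
    [-0.88,-0.49,0],
    [-0.88,-0.49,0],
    [-0.88,-0.49,0],
    [-0.88,-0.49,0],
    [-0.88,-0.49,0],
    [-0.88,-0.49,0],
  ],
  twist=[
    [0,0,0],
    [0,0,0],
    [0,0,0],
    [0,0,0],
    [0,0,0],
    [0,0,0],
    [0,0,0],
    [0,0,0],
  ],
  gripper=[1,1,1,1,1,1,1,1],
)

```text
time: 2.6
tool_pos: [0.6115, -0.0115, 0.4047]
ee_rot: [3.141, 0.0, 2.728]
wrist_force: [1.2, 0.2, 0.7]
width: 0.0941
finger_force: 0.0
```

>>> play_rows(
  translation=[
    [0,0,0],
    [0,0,0],
    [0,0,0],
    [0,0,0],
    [0,0,0],
  ],
  twist=[
    [0,0,1],
    [0,0,1],
    [0,0,1],
    [0,0,0],
    [0,0,0],
  ],
  gripper=[1,1,1,1,1],
)

```text
time: 3.1
tool_pos: [0.6107, -0.01, 0.4046]
ee_rot: [3.142, -0.0, 2.43]
wrist_force: [0.2, 0.5, 0.3]
width: 0.0936
finger_force: 0.0
```

Run:
```python
from h import *
o=robot.get_obs();print(o['time'],o['tool_pos'],R.from_euler('xyz',o['ee_rot']).as_matrix()[:2,:2])
im,m=snap('wrist','w1.png')
for n in ['grinder','knob_grip','pointer_tip','tab_mark','tab']:
    for d in robot.spot_point(n,'wrist')[:2]:print(n,np.round(d['centre'],4),round(d['score'],2),np.round(proj(m,d['centre'])[0]))
```

```text
3.1 [ 0.61073529 -0.01000606  0.40464025] [[-0.75726766  0.65310465]
 [ 0.65310465  0.75726766]]
grinder [ 0.6051 -0.0124  0.0045] 0.65 [249. 170.]
knob_grip [ 0.6089 -0.0136  0.1428] 0.77 [249. 206.]
pointer_tip [0.5549 0.0073 0.1155] 0.71 [228. 140.]
tab_mark [ 0.5483 -0.0325  0.1154] 0.69 [192. 163.]
```

View pics/w1.png

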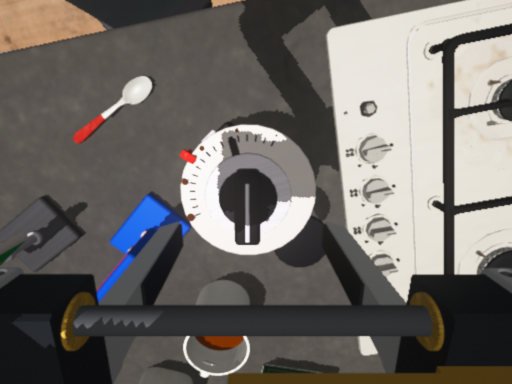

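Run:
```python
from h import *
m=robot.camera_model('wrist')
# fit ring centre: rim points
pts=[(181,188),(316,188),(248,125),(249,254)]
P=np.array([ray(m,p,.107) for p in pts]);print('ring',P.round(4),[ (P[0]+P[1])/2,(P[2]+P[3])/2])
a=ray(m,(247,185),.1635);b=ray(m,(247.5,243),.1635);print('bar',a,b,np.arctan2(*(a-b)[1::-1]))
c=P.mean(0);c=(P[:2].mean(0)+P[2:].mean(0))/2;print('c',c)
for n,p,z in[('tab',(189,157),.109),('ptr',(233,140),.1145),('ptr mid',(235,148),.1145)]:
    d=ray(m,p,z)-c;print(n,np.hypot(*d[:2]),np.arctan2(d[1],d[0])%6.283)
```

```text
ring [[ 0.5592 -0.0611  0.107 ]
 [ 0.6474  0.0408  0.107 ]
 [ 0.5568  0.0298  0.107 ]
 [ 0.6587 -0.0578  0.107 ]] [array([ 0.60330032, -0.01016653,  0.107     ]), array([ 0.60772478, -0.01399778,  0.107     ])]
bar [0.58955118 0.00105107 0.1635    ] [ 0.62779916 -0.03183134  0.1635    ] 2.4314848602291477
c [ 0.60551255 -0.01208216  0.107     ]
tab 0.06662815019678449 3.456942681712326
ptr 0.05298167091329688 2.6981277569769078
ptr mid 0.04539680665317185 2.704767381231687
```

>>> play_rows(
  translation=[
    [-0.02,-0.11,0.3],
    [0,0,0.5],
    [0,0,0.5],
    [0,0,0.4],
    [0,0,0.1],
    [0,0,0],
    [0,0,0],
    [0,0,0],
  ],
  twist=[
    [0,0,0],
    [0,0,0],
    [0,0,0],
    [0,0,0],
    [0,0,0],
    [0,0,0],
    [0,0,0],
    [0,0,0],
  ],
  gripper=[1,1,1,1,1,-1,-1,-1],
)

```text
time: 4.2
tool_pos: [0.6087, -0.0139, 0.334]
ee_rot: [3.14, 0.002, 2.428]
wrist_force: [0.1, -0.2, 0.2]
width: 0.0733
finger_force: 0.0
```

>>> play_rows(
  translation=[
    [0,0,0],
    [0,0,0],
    [0,0,0],
    [0,0,0],
    [0,0,0],
    [0,0,0],
  ],
  twist=[
    [0,0,0],
    [0,0,0],
    [0,0,0],
    [0,0,0],
    [0,0,0],
    [0,0,0],
  ],
  gripper=[-1,-1,-1,-1,-1,-1],
)

```text
time: 4.8
tool_pos: [0.6084, -0.0138, 0.3326]
ee_rot: [3.142, -0.0, 2.428]
wrist_force: [0.0, 0.4, 0.3]
width: 0.0254
finger_force: 0.0
```

Nearly closed; finish and start turning anticlockwise.

>>> play_rows(
  translation=[
    [0,0,0],
    [0,0,0],
    [0,0,0],
    [0,0,0],
  ],
  twist=[
    [0,0,0],
    [0,0,0],
    [0,0,0],
    [0,0,0],
  ],
  gripper=[-1,-1,-1,-1],
)

```text
time: 5.2
tool_pos: [0.6085, -0.0138, 0.3327]
ee_rot: [3.141, 0.0, 2.428]
wrist_force: [0.7, 0.0, -0.4]
width: 0.0216
finger_force: 30.0
```

>>> play_rows(
  translation=[
    [0,0,0],
    [0,0,0],
    [0,0,0],
    [0,0,0],
    [0,0,0],
    [0,0,0],
    [0,0,0],
    [0,0,0],
  ],
  twist=[
    [0,0,-0.7],
    [0,0,-1],
    [0,0,-1],
    [0,0,-1],
    [0,0,-1],
    [0,0,-1],
    [0,0,-1],
    [0,0,-1],
  ],
  gripper=[-1,-1,-1,-1,-1,-1,-1,-1],
)

```text
time: 6.0
tool_pos: [0.6086, -0.0135, 0.3327]
ee_rot: [3.14, 0.001, -3.081]
wrist_force: [2.1, 1.2, -0.6]
width: 0.0218
finger_force: 30.0
```

```bash
cat >> h.py <<'E'
def pt(cam):
    im,m=snap(cam)
    for n in ['pointer_tip','tab_mark','knob_grip']:
        for d in robot.spot_point(n,cam)[:1]:
            p=np.array(d['centre']);v=p-[.608,-.0138,0];print(cam,n,p.round(4),round(d['score'],2),'ang',round(np.arctan2(v[1],v[0])%6.283,3),proj(m,p)[0].round())
    return im,m
E
python3 - <<'E'
from h import *
o=robot.get_obs();print(o['time'],o['width'],o['finger_force'],o['wrist_torque'])
for c in['top','side','wrist']:pt(c)
E
```

```text
6.0 0.021761082121109342 30.003972351551056 [ 0.31460312 -0.14572503 -0.08109586]
top pointer_tip [ 0.5515 -0.0176  0.1141] 0.79 ang 3.209 [151. 190.]
top knob_grip [ 0.6098 -0.0135  0.1465] 0.66 ang 0.165 [147. 168.]
side pointer_tip [ 0.5513 -0.0164  0.1169] 0.72 ang 3.187 [218. 258.]
side knob_grip [ 0.6112 -0.0108  0.1401] 0.73 ang 0.753 [199. 250.]
wrist pointer_tip [ 0.5508 -0.0197  0.1146] 0.79 ang 3.244 [249. 145.]
wrist tab_mark [ 0.5516 -0.0318  0.1141] 0.62 ang 3.45 [231. 146.]
wrist knob_grip [ 0.6087 -0.0159  0.144 ] 0.59 ang 5.034 [250. 242.]
```

>>> play_rows(
  translation=[
    [0,0,0],
    [0,0,0],
    [0,0,0],
    [0,0,0],
    [0,0,0],
    [0,0,0],
    [0,0,0],
  ],
  twist=[
    [0,0,-0.8],
    [0,0,-0.8],
    [0,0,-0.8],
    [0,0,-0.8],
    [0,0,-0.8],
    [0,0,-0.8],
    [0,0,0],
  ],
  gripper=[-1,-1,-1,-1,-1,-1,-1],
)

```text
time: 7.3
tool_pos: [0.6085, -0.0133, 0.3327]
ee_rot: [3.14, 0.001, -2.604]
wrist_force: [3.0, 4.6, -1.4]
width: 0.0217
finger_force: 30.0
```

Run:
```python
from h import *
o=robot.get_obs();print(o['time'],o['width'],o['joint_positions'])
for c in['top','side']:pt(c)
im,m=pt('wrist')
cv2.imwrite('pics/w2.png',cv2.resize(im[90:240,150:350],(800,600),interpolation=cv2.INTER_CUBIC)[:,:,::-1])
print(proj(m,[.608,-.0138,.1145]))
```

```text
7.3 0.021725556679352564 [-1.15421674e-01  2.40529465e-01  1.33801535e+00  1.62615935e-03
  1.56289627e+00 -2.22400767e+00]
top pointer_tip [ 0.5587 -0.0382  0.1114] 0.89 ang 3.601 [158. 187.]
top knob_grip [ 0.6079 -0.0126  0.1447] 0.47 ang 1.654 [147. 168.]
side pointer_tip [ 0.5616 -0.0409  0.1167] 0.71 ang 3.67 [218. 250.]
wrist pointer_tip [ 0.5555 -0.0453  0.1162] 0.62 ang 3.682 [252. 140.]
wrist tab_mark [ 0.5511 -0.0287  0.1139] 0.62 ang 3.398 [276. 147.]
wrist knob_grip [ 0.607  -0.0129  0.144 ] 0.96 ang 2.409 [254. 241.]
[[252.23183264 223.82068121]]
```

View pics/w2.png

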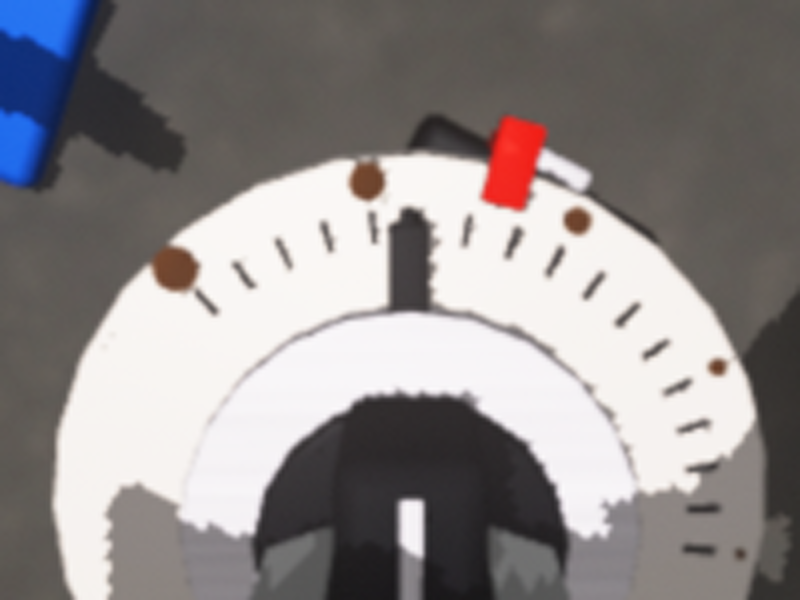

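```bash
cat >> h.py <<'E'
def crop_ang(m,pts,x0=150,y0=90,s=4,c=(.608,-.0138)):
    for n,(x,y),z in pts:
        p=ray(m,(x0+(x+.5)/s-.5,y0+(y+.5)/s-.5),z);d=p[:2]-c;print(n,p.round(4),'r',np.hypot(*d).round(4),'ang',round(np.arctan2(d[1],d[0])%6.283,4))
E
python3 - <<'E'
from h import *
m=robot.camera_model('wrist')
crop_ang(m,[('tab',(515,163),.11),('tabin',(505,200),.11),('tabout',(525,122),.11),('ptrtip',(410,218),.1145),('ptrbase',(410,300),.1145),('rimL',(54,470),.107),('rimR',(765,470),.107),('rimT',(415,153),.107)]+[('tick%d'%i,p,.107) for i,p in enumerate([(206,302),(244,274),(284,253),(328,236),(373,228),(467,230),(514,242),(556,261),(595,285),(628,314),(656,348),(678,387),(694,426),(703,468),(703,509),(699,549)])])
E
```

```text
tab [ 0.5408 -0.0327  0.11  ] r 0.0698 ang 3.4161
tabin [ 0.547  -0.0309  0.11  ] r 0.0633 ang 3.4144
tabout [ 0.5341 -0.0349  0.11  ] r 0.0769 ang 3.4199
ptrtip [ 0.5577 -0.0438  0.1145] r 0.0586 ang 3.6789
ptrbase [ 0.5699 -0.0365  0.1145] r 0.0444 ang 3.6793
rimL [ 0.6333 -0.077   0.107 ] r 0.068 ang 5.0932
rimR [0.5648 0.0384 0.107 ] r 0.0678 ang 2.2614
rimT [ 0.5483 -0.0483  0.107 ] r 0.069 ang 3.6658
tick0 [ 0.5903 -0.0674  0.107 ] r 0.0564 ang 4.3924
tick1 [ 0.5823 -0.0639  0.107 ] r 0.0563 ang 4.2374
tick2 [ 0.5753 -0.0595  0.107 ] r 0.0562 ang 4.0912
tick3 [ 0.5686 -0.0543  0.107 ] r 0.0565 ang 3.9404
tick4 [ 0.5633 -0.0481  0.107 ] r 0.0563 ang 3.7958
tick5 [ 0.5551 -0.0335  0.107 ] r 0.0565 ang 3.4982
tick6 [ 0.5526 -0.0252  0.107 ] r 0.0565 ang 3.3444
tick7 [ 0.5517 -0.0169  0.107 ] r 0.0564 ang 3.1966
tick8 [ 0.5517 -0.0085  0.107 ] r 0.0565 ang 3.048
tick9 [ 5.531e-01 -4.000e-04  1.070e-01] r 0.0565 ang 2.903
tick10 [0.5558 0.0075 0.107 ] r 0.0564 ang 2.7548
tick11 [0.5598 0.0151 0.107 ] r 0.0562 ang 2.6009
tick12 [0.5645 0.022  0.107 ] r 0.0563 ang 2.4533
tick13 [0.5705 0.0281 0.107 ] r 0.0563 ang 2.3007
tick14 [0.5773 0.0329 0.107 ] r 0.0559 ang 2.1531
tick15 [0.5844 0.0369 0.107 ] r 0.0559 ang 2.0058
```

The pointer is 0.263 rad (15 mm) past the tab on the coarse side. Now I turn clockwise through the play.

>>> play_rows(
  translation=[
    [0,0,0],
    [0,0,0],
    [0,0,0],
    [0,0,0],
    [0,0,0],
    [0,0,0],
    [0,0,0],
    [0,0,0],
  ],
  twist=[
    [0,0,0.8],
    [0,0,0.8],
    [0,0,0.8],
    [0,0,0.8],
    [0,0,0.8],
    [0,0,0.8],
    [0,0,0.4],
    [0,0,0],
  ],
  gripper=[-1,-1,-1,-1,-1,-1,-1,-1],
)

```text
time: 8.7
tool_pos: [0.6086, -0.0135, 0.3327]
ee_rot: [3.141, 0.001, -3.125]
wrist_force: [3.4, 4.2, -1.3]
width: 0.0218
finger_force: 30.0
```

Run:
```python
from h import *
im,m=pt('wrist')
cv2.imwrite('pics/w3.png',cv2.resize(im[90:240,150:350],(800,600),interpolation=cv2.INTER_CUBIC)[:,:,::-1])
```

```text
wrist pointer_tip [ 0.5496 -0.0319  0.1119] 0.89 ang 3.442 [228. 143.]
wrist tab_mark [ 0.5525 -0.0326  0.1161] 0.73 ang 3.468 [227. 148.]
wrist knob_grip [ 0.6047 -0.0129  0.1418] 0.81 ang 2.875 [255. 235.]
```

View pics/w3.png

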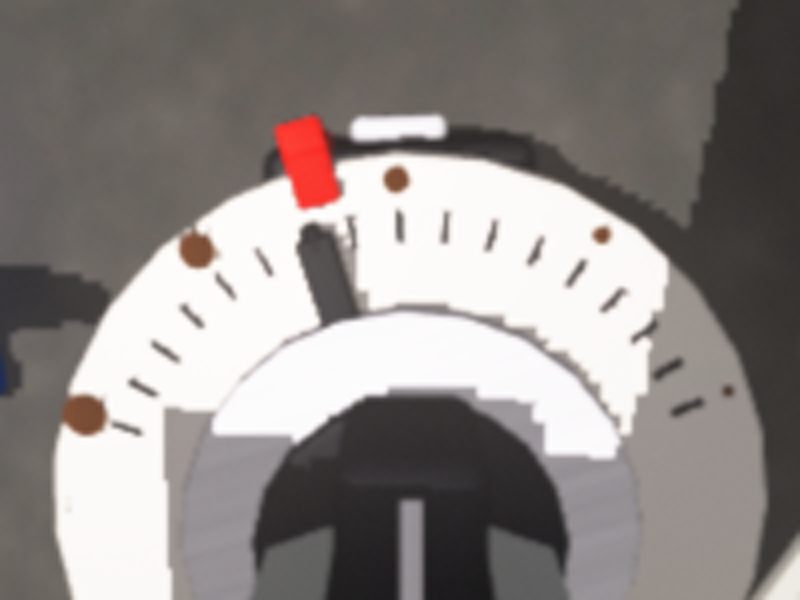

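The pointer now stands about 0.04 rad short of the tab on the coarse side. I'll add that, let go, and lift straight up.

>>> play_rows(
  translation=[
    [0,0,0],
    [0,0,0],
    [0,0,0],
    [0,0,0],
    [0,0,0],
    [0,0,0],
    [0,0,0],
    [0,0,0],
  ],
  twist=[
    [0,0,0.45],
    [0,0,0],
    [0,0,0],
    [0,0,0],
    [0,0,0],
    [0,0,0],
    [0,0,0],
    [0,0,0],
  ],
  gripper=[-1,-1,-1,1,1,1,1,1],
)

```text
time: 9.7
tool_pos: [0.6084, -0.0142, 0.3327]
ee_rot: [-3.141, -0.0, 3.113]
wrist_force: [0.4, -1.0, 0.2]
width: 0.0585
finger_force: 0.0
```

Run:
```python
from h import *
o=robot.get_obs();print(o['time'],o['width'],o['ee_rot'])
im,m=pt('wrist')
cv2.imwrite('pics/w4.png',cv2.resize(im[90:240,150:350],(800,600),interpolation=cv2.INTER_CUBIC)[:,:,::-1])
```

```text
9.7 0.05850004722831943 [-3.14114978e+00 -1.67945994e-04  3.11251001e+00]
wrist pointer_tip [ 0.551  -0.0299  0.115 ] 0.95 ang 3.417 [229. 147.]
wrist tab_mark [ 0.5536 -0.0313  0.1161] 0.79 ang 3.453 [227. 151.]
wrist knob_grip [ 0.6064 -0.0154  0.1445] 0.84 ang 3.927 [252. 240.]
```

View pics/w4.png

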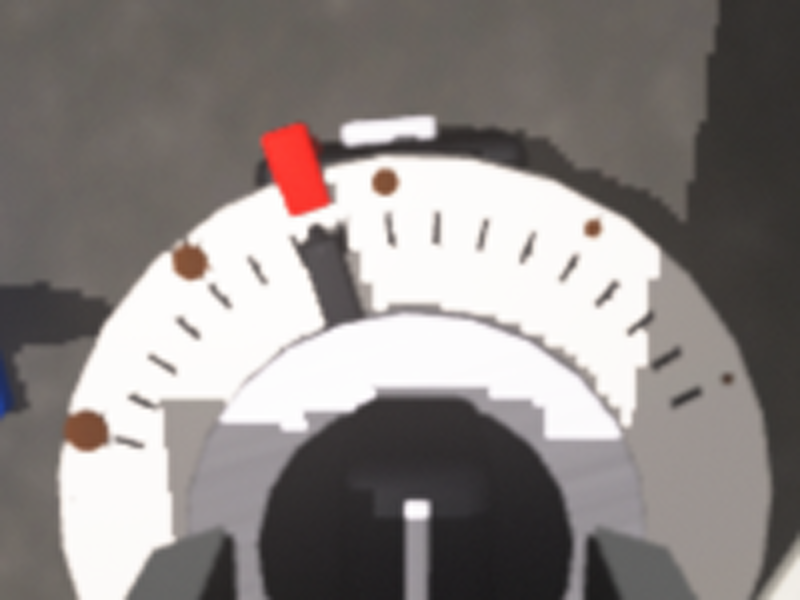

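Run:
```python
from h import *
m=robot.camera_model('wrist')
crop_ang(m,[('tab',(296,168),.11),('tabin',(312,208),.11),('ptrtip',(321,233),.1145),('ptrbase',(345,318),.1145),('bar1',(417,500),.1635),('bar2',(416,595),.1635),('tick5',(257,270),.107),('tick',(391,228),.107)])
a=ray(m,(150+417.5/4,90+500/4),.1635);b=ray(m,(150+416.5/4,90+595/4),.1635);print(a,b,np.arctan2(*(a-b)[1::-1]))
```

```text
tab [ 0.5408 -0.0329  0.11  ] r 0.0698 ang 3.4177
tabin [ 0.5477 -0.0305  0.11  ] r 0.0625 ang 3.4109
ptrtip [ 0.5515 -0.0287  0.1145] r 0.0584 ang 3.4001
ptrbase [ 0.5665 -0.0253  0.1145] r 0.0431 ang 3.4114
bar1 [ 0.5825 -0.0134  0.1635] r 0.0255 ang 3.1273
bar2 [ 0.5969 -0.014   0.1635] r 0.0111 ang 3.1568
tick5 [ 0.5588 -0.0412  0.107 ] r 0.0563 ang 3.6487
tick [ 0.552  -0.0168  0.107 ] r 0.0561 ang 3.1958
[ 0.5827649  -0.01316431  0.1635    ] [ 0.59709179 -0.01369455  0.1635    ] 3.1045991334671412
```

Pointer is at 3.405 rad against 3.416 for the tab (0.6 mm off), and the bar trails by 0.30 rad, so the play is taken up. Now to the grey sign.

>>> play_rows(
  translation=[
    [0,0,-0.1],
    [0,0,-0.4],
    [0,0,-0.5],
    [0,0,-0.5],
    [0,0,-0.5],
    [0,0,0],
  ],
  twist=[
    [0,0,0],
    [0,0,0],
    [0,0,0],
    [0,0,0],
    [0,0,0],
    [0,0,0],
  ],
  gripper=[1,1,1,1,1,1],
)

```text
time: 10.5
tool_pos: [0.6087, -0.0138, 0.4169]
ee_rot: [-3.141, 0.007, 3.113]
wrist_force: [0.3, 0.2, 0.3]
width: 0.094
finger_force: 0.0
```

>>> play_rows(
  translation=[
    [0.37,-0.895,0],
    [0.37,-0.895,0],
    [0.37,-0.895,0],
    [0.37,-0.895,0],
    [0.37,-0.895,0],
    [0.37,-0.895,0],
    [0.37,-0.895,0],
    [0.37,-0.895,0],
  ],
  twist=[
    [0,0,0],
    [0,0,0],
    [0,0,0],
    [0,0,0],
    [0,0,0],
    [0,0,0],
    [0,0,0],
    [0,0,0],
  ],
  gripper=[1,1,1,1,1,1,1,1],
)

```text
time: 11.3
tool_pos: [0.4809, -0.298, 0.4114]
ee_rot: [3.141, -0.001, 3.113]
wrist_force: [0.5, -1.1, 0.7]
width: 0.0941
finger_force: 0.0
```

>>> play_rows(
  translation=[
    [0,0,0],
    [0,0,0],
    [0,0,0],
    [0,0,0],
    [0,0,0],
    [0,0,0],
    [0,0,0],
    [0,0,0],
  ],
  twist=[
    [0,0,1],
    [0,0,1],
    [0,0,1],
    [0,0,1],
    [0,0,1],
    [0,0,1],
    [0,0,1],
    [0,0,1],
  ],
  gripper=[1,1,1,1,1,1,1,1],
)

```text
time: 12.1
tool_pos: [0.4818, -0.2967, 0.4113]
ee_rot: [-3.141, -0.002, 2.309]
wrist_force: [0.2, 0.0, -0.4]
width: 0.0941
finger_force: 0.0
```

>>> play_rows(
  translation=[
    [0,0,0],
    [0,0,0],
    [0,0,0],
    [0,0,0],
    [0,0,0],
    [0,0,0],
    [0,0,0],
    [0,0,0],
  ],
  twist=[
    [0,0,1],
    [0,0,1],
    [0,0,1],
    [0,0,1],
    [0,0,1],
    [0,0,1],
    [0,0,1],
    [0,0,0.4],
  ],
  gripper=[1,1,1,1,1,1,1,1],
)

```text
time: 12.9
tool_pos: [0.4818, -0.2967, 0.4113]
ee_rot: [-3.14, -0.001, 1.57]
wrist_force: [-1.0, -0.7, 0.1]
width: 0.094
finger_force: 0.0
```

Run:
```python
from h import *
o=robot.get_obs();print(o['time'],o['tool_pos'],o['ee_rot'],o['joint_positions'])
im,m=snap('wrist')
for n in ['sign_top','sign_stand']:
    for d in robot.spot_point(n,'wrist')[:3]:print(n,np.round(d['centre'],4),round(d['score'],2),np.round(proj(m,d['centre'])[0]))
cv2.imwrite('pics/w5.png',im[:,:,::-1])
```

```text
12.9 [ 0.48177933 -0.29666906  0.4113175 ] [-3.14016802e+00 -1.14771187e-03  1.57019073e+00] [-6.52157134e-01  1.21967175e-01  1.31971998e+00  4.90907138e-05
  1.70173428e+00 -6.51545991e-01]
sign_top [ 0.581  -0.1776  0.1383] 0.85 [377.  59.]
sign_top [ 0.4795 -0.2976  0.1342] 0.76 [251. 199.]
sign_stand [ 0.3245 -0.6258 -0.0012] 0.91 [161. 360.]
sign_stand [ 0.4817 -0.2954  0.003 ] 0.84 [253. 169.]
sign_stand [ 0.5894 -0.1802  0.0046] 0.81 [339.  79.]
```

View pics/w5.png

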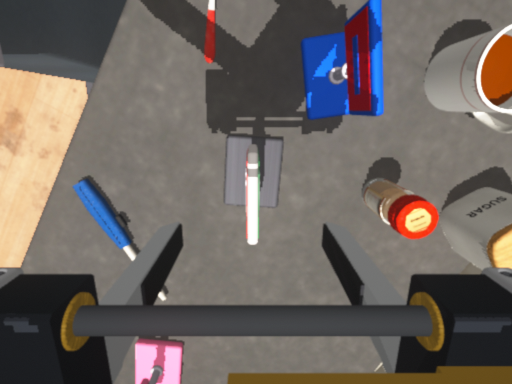

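The picture shows the grey-footed sign at (252,195), square to the fingers, with clear space either side. I descend, pinch and check.

>>> play_rows(
  translation=[
    [0,0,0.5],
    [0,0,0.7],
    [0,0,0.7],
    [0,0,0.5],
    [0,0,0.1],
    [0,0,0],
    [0,0,0],
    [0,0,0],
  ],
  twist=[
    [0,0,0],
    [0,0,0],
    [0,0,0],
    [0,0,0],
    [0,0,0],
    [0,0,0],
    [0,0,0],
    [0,0,0],
  ],
  gripper=[1,1,1,1,1,-1,-1,-1],
)

```text
time: 13.85
tool_pos: [0.4822, -0.297, 0.3145]
ee_rot: [3.139, 0.002, 1.573]
wrist_force: [0.5, -0.2, -0.1]
width: 0.0736
finger_force: 0.0
```

>>> play_rows(
  translation=[
    [0,0,0],
    [0,0,0],
    [0,0,0],
    [0,0,0],
    [0,0,0],
    [0,0,0],
    [0,0,0],
    [0,0,0],
  ],
  twist=[
    [0,0,0],
    [0,0,0],
    [0,0,0],
    [0,0,0],
    [0,0,0],
    [0,0,0],
    [0,0,0],
    [0,0,0],
  ],
  gripper=[-1,-1,-1,-1,-1,-1,-1,-1],
)

```text
time: 14.65
tool_pos: [0.4817, -0.2967, 0.3126]
ee_rot: [-3.141, -0.0, 1.573]
wrist_force: [-3.7, 0.2, 3.4]
width: 0.0098
finger_force: 30.4
```

>>> play_rows(
  translation=[
    [0,0,0],
    [0,0,0],
    [0,0,0],
    [0,0,0],
    [0,0,0],
    [0,0,0],
  ],
  twist=[
    [0,0,0],
    [0,0,0],
    [0,0,0],
    [0,0,0.4],
    [0,0,0.8],
    [0,0,0.8],
  ],
  gripper=[-1,-1,-1,-1,-1,-1],
)

```text
time: 15.25
tool_pos: [0.4817, -0.2967, 0.3126]
ee_rot: [-3.141, -0.0, 1.37]
wrist_force: [-1.2, -0.5, 0.1]
width: 0.01
finger_force: 30.0
```

>>> play_rows(
  translation=[
    [0,0,0],
    [0,0,0],
    [0,0,0],
    [0,0,0],
    [0,0,0],
    [0,0,0],
    [0,0,0],
    [0,0,0],
  ],
  twist=[
    [0,0,0.9],
    [0,0,0.9],
    [0,0,0.9],
    [0,0,0.9],
    [0,0,0.9],
    [0,0,0.9],
    [0,0,0.9],
    [0,0,0.9],
  ],
  gripper=[-1,-1,-1,-1,-1,-1,-1,-1],
)

```text
time: 16.05
tool_pos: [0.4817, -0.2967, 0.3126]
ee_rot: [-3.141, 0.0, 0.649]
wrist_force: [-2.0, 0.8, 0.9]
width: 0.0099
finger_force: 30.0
```

>>> play_rows(
  translation=[
    [0,0,0],
    [0,0,0],
    [0,0,0],
    [0,0,0],
    [0,0,0],
    [0,0,0],
    [0,0,0],
    [0,0,0],
  ],
  twist=[
    [0,0,0.9],
    [0,0,0.9],
    [0,0,0.9],
    [0,0,0.9],
    [0,0,0.9],
    [0,0,0.9],
    [0,0,0.9],
    [0,0,0.9],
  ],
  gripper=[-1,-1,-1,-1,-1,-1,-1,-1],
)

```text
time: 16.85
tool_pos: [0.4817, -0.2967, 0.3126]
ee_rot: [-3.142, 0.001, -0.071]
wrist_force: [-1.4, -0.4, 1.0]
width: 0.0098
finger_force: 30.0
```

>>> play_rows(
  translation=[
    [0,0,0],
    [0,0,0],
    [0,0,0],
    [0,0,0],
    [0,0,0],
    [0,0,0],
    [0,0,0],
    [0,0,0],
  ],
  twist=[
    [0,0,0.9],
    [0,0,0.9],
    [0,0,0.9],
    [0,0,0.9],
    [0,0,0.9],
    [0,0,0.9],
    [0,0,0.9],
    [0,0,0.9],
  ],
  gripper=[-1,-1,-1,-1,-1,-1,-1,-1],
)

```text
time: 17.65
tool_pos: [0.4817, -0.2967, 0.3126]
ee_rot: [3.141, 0.001, -0.791]
wrist_force: [-2.1, -0.2, 0.1]
width: 0.0097
finger_force: 30.0
```

>>> play_rows(
  translation=[
    [0,0,0],
    [0,0,0],
    [0,0,0],
    [0,0,0],
    [0,0,0],
    [0,0,0],
    [0,0,0],
    [0,0,0],
  ],
  twist=[
    [0,0,0.9],
    [0,0,0.9],
    [0,0,0.9],
    [0,0,0.9],
    [0,0,0.9],
    [0,0,0.9],
    [0,0,0.9],
    [0,0,0.9],
  ],
  gripper=[-1,-1,-1,-1,-1,-1,-1,-1],
)

```text
time: 18.45
tool_pos: [0.4817, -0.2967, 0.3126]
ee_rot: [3.141, 0.0, -1.511]
wrist_force: [-1.2, 0.6, 0.8]
width: 0.01
finger_force: 30.0
```

>>> play_rows(
  translation=[
    [0,0,0],
    [0,0,0],
    [0,0,0],
    [0,0,0],
    [0,0,0],
    [0,0,0],
    [0,0,0],
    [0,0,0],
  ],
  twist=[
    [0,0,0.6],
    [0,0,0],
    [0,0,0],
    [0,0,0],
    [0,0,0],
    [0,0,0],
    [0,0,0],
    [0,0,0],
  ],
  gripper=[-1,-1,-1,1,1,1,1,1],
)

```text
time: 19.25
tool_pos: [0.4819, -0.2967, 0.3126]
ee_rot: [-3.141, 0.0, -1.567]
wrist_force: [-0.1, 0.2, -0.4]
width: 0.0464
finger_force: 0.0
```

>>> play_rows(
  translation=[
    [0,0,0],
    [0,0,0],
    [0,0,-0.3],
    [0,0,-0.6],
    [0,0,-0.7],
    [0,0,-0.7],
    [0,0,-0.7],
    [0,0,0],
  ],
  twist=[
    [0,0,0],
    [0,0,0],
    [0,0,0],
    [0,0,0],
    [0,0,0],
    [0,0,0],
    [0,0,0],
    [0,0,0],
  ],
  gripper=[1,1,1,1,1,1,1,1],
)

```text
time: 20.05
tool_pos: [0.482, -0.2968, 0.439]
ee_rot: [-3.133, -0.007, -1.567]
wrist_force: [0.4, 0.8, 1.1]
width: 0.0941
finger_force: 0.0
```

Run:
```python
from h import *
o=robot.get_obs();print(o['time'],o['tool_pos'],o['joint_positions'][5])
for c in ['top','side']:
    im,m=pt(c)
    for n in['mug','teaspoon','spice_jar']:print(n,[np.round(d['centre'],3) for d in robot.spot_point(n,c)[:1]])
im2=snap('wrist')[0]
top,_=snap('top');f=lambda i,x,y,w,h:cv2.resize(i[y:y+h,x:x+w],(400,300),interpolation=cv2.INTER_CUBIC)
s,_=snap('side')
cv2.imwrite('pics/fin.png',np.vstack([np.hstack([f(top,115,143,64,48),f(s,165,225,80,60)]),np.hstack([f(s,230,170,80,60),cv2.resize(im2,(400,300))])])[:,:,::-1])
```

```text
20.05 [ 0.48196305 -0.29679674  0.43904805] 2.485766554711697
top pointer_tip [ 0.554  -0.0279  0.1135] 0.89 ang 3.397 [155. 189.]
top tab_mark [ 0.4338 -0.093   0.0042] 0.7 ang 3.568 [183. 232.]
top knob_grip [ 0.61   -0.0137  0.1461] 0.84 ang 0.05 [147. 168.]
mug [array([ 0.743, -0.193,  0.001])]
teaspoon [array([ 0.433, -0.094,  0.002])]
spice_jar [array([ 0.66 , -0.324, -0.002])]
side pointer_tip [ 0.5553 -0.0301  0.1142] 0.71 ang 3.441 [219. 255.]
side knob_grip [ 0.6085 -0.0127  0.1397] 0.79 ang 1.144 [200. 250.]
mug [array([ 0.748, -0.194,  0.002])]
teaspoon [array([ 0.433, -0.092,  0.001])]
spice_jar [array([ 0.655, -0.324, -0.004])]
```

View pics/fin.png

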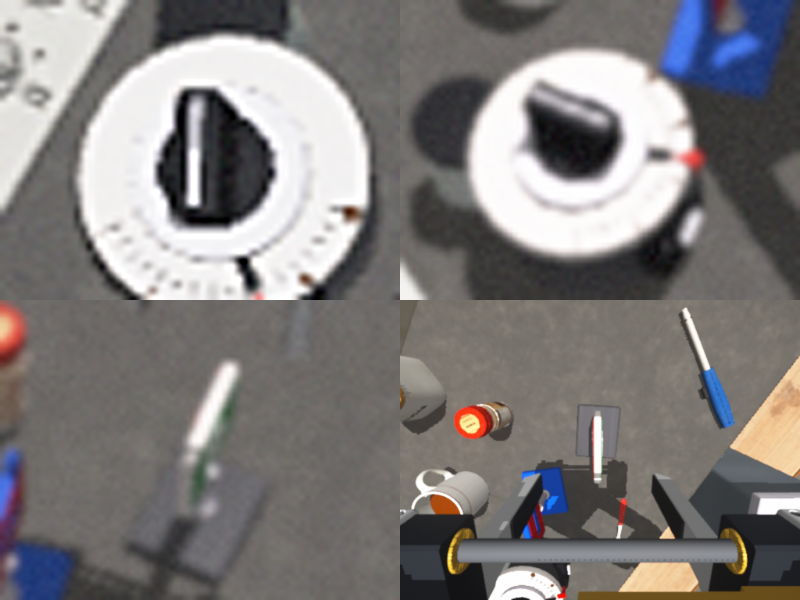

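The picture shows the pointer at the tab and the sign's green face at the front, square to its foot. The mug, teaspoon and spice jar have not moved, so I'm handing in.

```bash
python3 -c "
from bench import robot;print(robot.close_job())"
```

```text
the job is handed in; nothing more can be done
None
```

The job is handed in, with no verdict returned: the pointer was set from the coarse side to about 0.6 mm from the red tab with about 0.30 rad of play taken up clockwise, the grey sign's green face is at the front, and the mug, teaspoon and spice jar have not moved.

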